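Set and lock the slipped leg of an upturned lap table

ROBOT

A 6-joint arm with a two-finger parallel gripper is mounted at the origin on the work surface. World frame = base frame: x ahead of the robot, y to its left, z up, the work surface at z = 0. Lengths are in m, angles in rad, forces in N, time in s.
With the tool pointing down it reaches from about 0.325 to 0.9 m from the base axis. Payload 6.1 kg.
Tool frame: the origin (TCP) lies midway between the tips of the shut fingers; the grasp point (between the pads) lies behind it (arm.tcp_to_grasp is the z of the grasp point in the tool frame, in m); z points along the fingers, y is the direction in which the jaws open and shut (so a half turn about z gives the same grasp; the last joint's range is limited). The gripper opens to 87 mm and grips with 3 to 60 N. Pads are 19 mm wide; open, the fingers measure 117 mm over their backs; the gripper's body (75 mm by 190 mm) begins 51 mm behind the grasp point.
Start: joints at [1.094, 0.22, 1.526, -0, 1.395, -0.126], TCP at [0.215, 0.587, 0.223] pointing down, gripper open.
Joint ranges: [-2.98, 2.98], [-0.91, 2.08], [0.09, 2.57], [-1.24, 4.39], [0.2, 2.65], [-2.68, 2.68]. Speed limits (rad/s): [2.57, 2.57, 3.01, 3.14, 3.14, 3.14].

INTERFACE

Orientations are given as a unit quaternion [x, y, z, w].
In Python, from plant import monitor, cams, arm gives the robot as it stands.
- The arm moves only by the shell command python3 -m handwheel 'ROWS' [OPENING] [FORCE]. ROWS is JSON, one flat list of numbers, 6 for each row, row after row: the shift along the tool's x, y, z in cm, then the turn, a rotation vector about the tool's x, y, z in rad. In form: [x, y, z, ax, ay, az, x, y, z, ax, ay, az, ...]. A call has 1 to 20 rows; each row shifts and turns the commanded pose from where the row before left it, along the tool's axes as they then stand; what a row does not reach is not made up. A row lasts 1/12 s, in which the tool goes at most 41.7 mm and 7.16 degrees, less where a joint would pass 70% of its speed; a pose out of reach is approached as far as the arm can. A call with a gripper value outside its range is refused whole. OPENING is the opening in per cent of the stroke, from 0 (shut) to 100 (fully open), set as the call begins (- or left out, the last holds). The fingers move at their own pace and stop on an object; FORCE is the grip in N (left out, the last holds). Time passes only in rows, so rows that do not move let the fingers close. It gives the time, the measured TCP pose, the force and the opening at its end, in the units of the state.
- monitor.get_obs(): the state, without advancing time (a new reading comes with each control period).
- cams.snapshot(name): name is "scene" or "top"; returns a dict with "img" (384x512x3 uint8, blue, green, red), "fx", "fy", "cx", "cy" (pixels), "distortion" ([k1, k2, p1, p2, k3] as OpenCV has them; the pictures are not rectified), "pose" (4x4, takes a point from camera to world coordinates). Camera axes: x right, y down, z forward; pixel columns grow to the right and rows downward; lengths in m; the calibration is good to about 2 mm. A picture is of the moment at which its call begins. There is no depth.
- arm.hand_in(): hands the job in, once; it reports no verdict.
The state is a dict: "time_s": time; "joints": joint angles; "qvel": joint speeds; "effort": joint torques, N m; "eef_pos": TCP position; "orientation": TCP orientation; "force": force on the tool from outside, world axes, zero at the start; "wrist_torque": the same for the moment, N m; "width": finger opening in m.
Only numpy, scipy, OpenCV 4.12 (cv2) and the standard library are available. Lean on these libraries where they do the work, as an engineer would, in place of code of your own. Each camera call takes 0.05 s, during which the arm holds its last target.

TASK

One leg of the upturned lap table has slipped down and its cam lever stands open. Raise that leg to the ring mark on its post, level with the other three legs, and only there, holding it at the mark, squeeze its cam lever fully shut. The clamp's screw is still slack, so finish still gripping the leg and the shut lever at the mark, without letting go, ready for me to tighten it; do not shove, lift or tip the table, and leave the box of discs, the mug, the screwdriver and the spare foot where they are.

Things in the scene. Friction and masses are not known exactly. Their poses are not given: they have to be found in the camera images.
- low_table: Slatted low lap table lying upside down on the cloth, loose, 2.6 kg: top 320 x 430 x 14 mm, four upright round posts (18 mm thick) 240 mm apart along its x, 340 mm along its y, a tubular leg over each, foot up. Origin: on the axis of the slipped leg's post at cloth level, z up; other posts at (240,0), (0,340), (240,340) mm, their legs locked at the same mark.
- leg: The slipped leg: tube 24 mm thick, 98 mm tall, rubber foot on top, 0.15 to 0.3 kg; black clamp collar (28 mm square) 18 to 42 mm above its lower rim. Origin: centre of the LOWER RIM; axes as the table's. Slides straight up and down its post, cannot turn; let go, it drops to its lower stop, 36 mm below the mark, even with the lever shut (slack screw). Upper stop 14 mm above the mark.
- leg_grip (a point): On the slipped leg's axis, 68 mm above its lower rim and 30 mm below the top of the foot: a good height to grip; the plain tube there has a radius of 12 mm.
- mark (a point): The mark: top edge of the broad dark ring on the slipped leg's post, on the post axis, 64 mm above the cloth. The leg is at the mark when its lower rim is level with it (the ring is hidden inside the leg while that is down); its foot's top is then 162 mm above the cloth, like the other three.
- lever (a joint): Angle of the slipped leg's cam lever, rad: 0 shut (upright along the leg), growing as its upper end swings out towards the table's -y, stops 0 and 0.62. Stiff: stays where put and needs about 8 N at its upper end to move, so a light pinch across paddle and tube carries the leg without shutting it; squeezing further shuts it. Shut, tube and paddle are 36 mm across.
- lever_pivot (a point): Lever pivot on the collar, 19 mm from the leg's axis towards the table's -y, 32 mm above the lower rim; pivot axis along the table's x.
- lever_tip (a point): Upper end of the black lever paddle (20 mm wide, 5 mm thick), 45.5 mm from its pivot; the rounded end stands 5 mm farther out and 3.5 mm farther up than this point.
- disc_box: Bystander: round box of discs, 132 mm across, 60 mm tall, standing beside the table. Origin at the centre of its underside.
- mug: Bystander: white mug, 82 mm across, 95 mm tall. Origin at the centre of its underside.
- screwdriver: Bystander: screwdriver, 170 mm long, lying on the upturned table top between the posts.
- spare_foot: Bystander: spare rubber foot, 26 mm across, 22 mm tall, on the upturned table top. Origin at the centre of its underside.

How it is judged:
On the way, in this order (a step that is already met when the one before it is completed fails the run):
1. the leg is held at the mark (rim within 4 mm) by the fingers, its lever still open (z of leg in the frame of mark between -0.004 and 0.004 m and value of joint lever above 0.12 rad and contact force between the fingers and leg above 1 N), for 0.2 s.
2. the lever is shut with the leg still held at the mark (z of leg in the frame of mark between -0.004 and 0.004 m and value of joint lever below 0.06 rad and contact force between the fingers and leg above 1 N), for 0.2 s.
At the end, for the whole second after the job is handed in: The leg's lower rim is within 4 mm of the mark, the lever is shut (under 0.06 rad), the fingers still grip the leg and lever with more than 4 N, everything is at rest, and the table lies flat within 25 mm of where it was (z of leg in the frame of mark between -0.004 and 0.004 m and value of joint lever below 0.06 rad and contact force between the fingers and leg above 4 N and linear speed of leg below 0.02 m/s and distance of low_table from where it was at the start of the episode below 0.025 m and height (world z) of low_table below 0.004 m and angle between low_table's own z axis and vertical below 0.03 rad); the arm keeps its last pose, push and grip.
It fails at once if the lever is shut while the leg is more than 8 mm from the mark (value of joint lever below 0.05 rad and (z of leg in the frame of mark below -0.008 m or z of leg in the frame of mark above 0.008 m)).
It fails at once if the table is shoved more than 40 mm, lifted or tipped (distance of low_table from where it was at the start of the episode above 0.04 m or height (world z) of low_table above 0.012 m or angle between low_table's own z axis and vertical above 0.06 rad).
It fails at once if the box of discs, the mug, the screwdriver or the spare foot is pushed away (distance of any of disc_box, mug, screwdriver, spare_foot from where it was at the start of the episode above 0.045 m).
It also fails if it takes over 45 s, if anything falls off the work surface, if the arm or the gripper's body presses on something with over 40 N, if the wrist force passes 120 N, or if a joint passes its speed limit or range.

## Working session

There is one attempt and no reset: what is moved stays moved. The work goes in short steps, Python scripts to look and compute and a shell command to move; the robot and the scene stay as the last step left them, time stands still between calls to the robot, and variables do not carry over. Pictures are saved under pics/ and viewed, and the job is handed in when it is done.

```bash
ls; mkdir -p pics; python3 - <<'E'
from plant import monitor,cams,arm
import cv2,numpy as np
print(monitor.get_obs(),arm.tcp_to_grasp)
for n in("scene","top"):
    s=cams.snapshot(n);cv2.imwrite(f"pics/{n}0.png",s["img"]);print(n,s["fx"],s["fy"],s["cx"],s["cy"],s["distortion"],np.round(s["pose"],4).tolist())
E
```

```text
pics
{'time_s': 0.0, 'joints': array([ 1.09386540e+00,  2.21248067e-01,  1.52761153e+00, -1.66334019e-06,
        1.39465718e+00, -1.26072618e-01]), 'qvel': array([ 0.00054092,  0.00055022, -0.00043988, -0.00019276,  0.00087109,
        0.00019664]), 'effort': array([ 2.30558413e-03, -4.94610786e+01, -3.87378323e+01,  7.01345061e-02,
        5.73600142e-02, -1.71006745e-04]), 'eef_pos': array([0.21452118, 0.5863827 , 0.22142342]), 'orientation': array([ 1.74530497e-01,  9.84651299e-01, -9.18907355e-04, -2.84906764e-04]), 'force': array([-0.09795673, -0.35913778,  0.28492204]), 'wrist_torque': array([-0.03424215, -0.02111971, -0.04464903]), 'width': 0.08700625680271212} -0.0187
scene 390.09200404271127 390.09200404271127 250.88646662795804 187.09137820513718 [-0.10495102  0.          0.          0.          0.        ] [[-0.4348, 0.4638, -0.7719, 1.1288], [0.9005, 0.2216, -0.3742, 0.1433], [-0.0025, -0.8578, -0.514, 0.4607], [0.0, 0.0, 0.0, 1.0]]
top 351.25129860151117 351.25129860151117 257.89995867324114 188.77171376717408 [-0.05219981  0.          0.          0.          0.        ] [[-0.0006, -0.9982, 0.0594, 0.5319], [-0.9997, 0.0021, 0.0258, -0.1303], [-0.0258, -0.0593, -0.9979, 0.911], [0.0, 0.0, 0.0, 1.0]]
```

View pics/scene0.png

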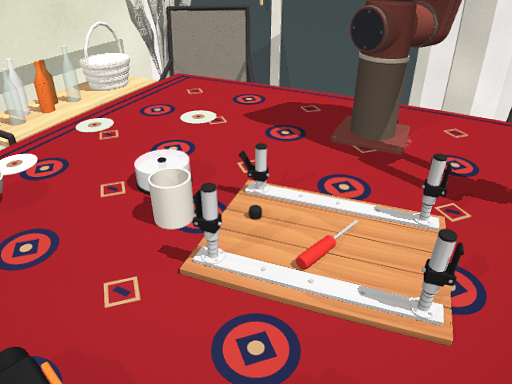

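View pics/top0.png

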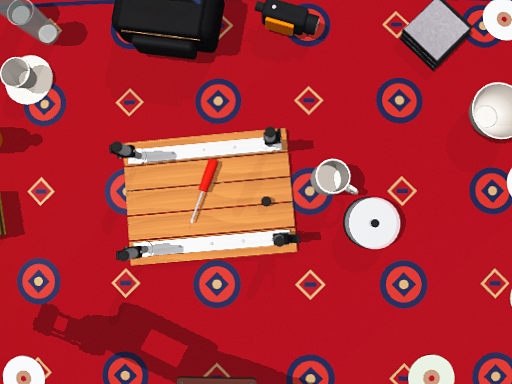

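```bash
python3 - <<'E'
import cv2
a=cv2.imread("pics/scene0.png")[130:220,215:315];b=cv2.imread("pics/top0.png")[210:270,240:320]
cv2.imwrite("pics/c1.png",cv2.resize(a,None,fx=6,fy=6,interpolation=cv2.INTER_CUBIC))
cv2.imwrite("pics/c2.png",cv2.resize(b,None,fx=8,fy=8,interpolation=cv2.INTER_CUBIC))
b=cv2.imread("pics/top0.png")[115:275,95:315]
cv2.imwrite("pics/c3.png",cv2.resize(b,None,fx=3.5,fy=3.5,interpolation=cv2.INTER_CUBIC))
E
```

```text
(no output)
```

View pics/c1.png

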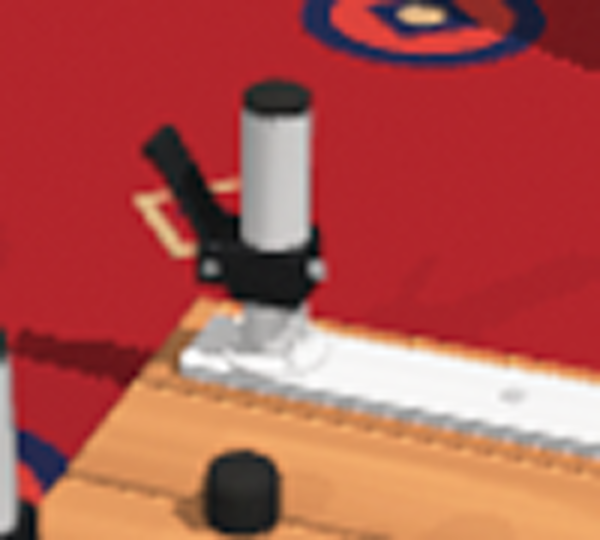

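View pics/c2.png

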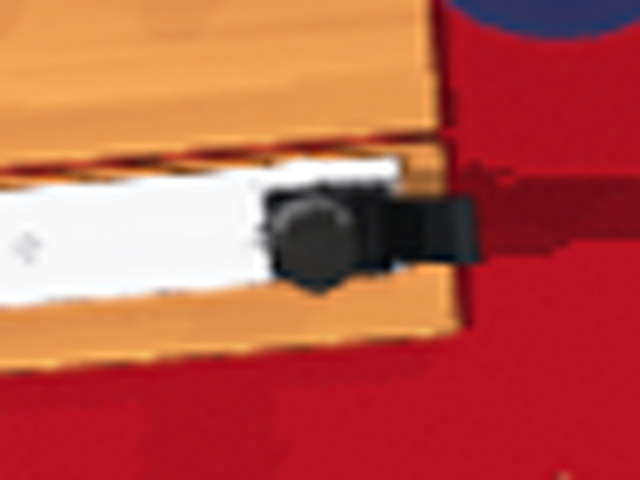

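View pics/c3.png

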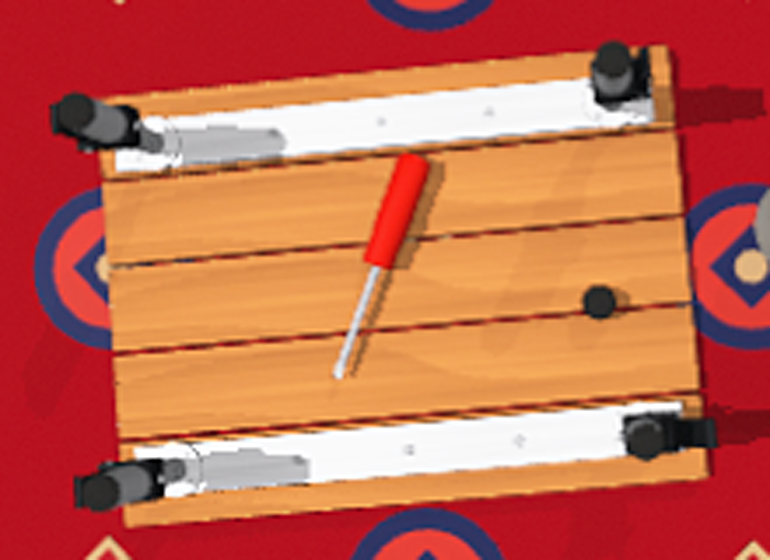

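```bash
cat > h.py <<'E'
import cv2,numpy as np
from plant import cams
def calib(n):
    s=cams.snapshot(n);K=np.array([[s["fx"],0,s["cx"]],[0,s["fy"],s["cy"]],[0,0,1]]);return K,np.array(s["distortion"]),np.array(s["pose"]),s["img"]
def ray(c,uv):
    p=cv2.undistortPoints(np.array([[uv]],float),c[0],c[1])[0,0];d=c[2][:3,:3]@[p[0],p[1],1];return c[2][:3,3],d
def atz(c,uv,z):
    o,d=ray(c,uv);return o+d*(z-o[2])/d[2]
def proj(c,P):
    T=np.linalg.inv(c[2]);r=cv2.Rodrigues(T[:3,:3])[0];return cv2.projectPoints(np.array(P,float).reshape(-1,3),r,T[:3,3],c[0],c[1])[0][:,0]
E
python3 - <<'E'
from h import *
t=calib("top");s=calib("scene")
f=lambda u,k,o:((u[0]+.5)/k-.5+o[0],(u[1]+.5)/k-.5+o[1])
P=[("slip",t,f((316,230),8,(240,210)),.126),("x240",t,f((612,60),3.5,(95,115)),.162),("y340",t,f((100,490),3.5,(95,115)),.162),("xy",t,f((78,112),3.5,(95,115)),.162),("slipS",s,f((278,95),6,(215,130)),.126),
("tip",t,f((462,230),8,(240,210)),.1),("tableBR",t,f((462,328),8,(240,210)),.014),("spare",t,f((600,300),3.5,(95,115)),.036),("mug",t,(333,178),.095),("disc",t,(373,223),.06)]
for n,c,uv,z in P: print(n,np.round(uv,1),atz(c,uv,z).round(4))
# fit from posts
X=np.array([atz(c,uv,z)[:2] for n,c,uv,z in P[:4]]);M=np.array([[0,0],[.24,0],[0,.34],[.24,.34]])
A=X-X.mean(0);B=M-M.mean(0);U,_,V=np.linalg.svd(B.T@A);R=(U@V).T;th=np.arctan2(R[1,0],R[0,0]);print("yaw",th,"orig",X.mean(0)-R@M.mean(0)); print((A-(R@B.T).T).round(4))
E
```

```text
slip [279.1 238.3] [ 0.4683 -0.157   0.126 ]
x240 [269.5 131.8] [ 0.6996 -0.1361  0.162 ]
y340 [123.2 254.6] [0.4348 0.1794 0.162 ]
xy [116.9 146.6] [0.6698 0.1986 0.162 ]
slipS [260.9 145.4] [ 0.4689 -0.1536  0.126 ]
tip [297.3 238.3] [ 0.4662 -0.1997  0.1   ]
tableBR [297.3 250.6] [ 0.4283 -0.2069  0.014 ]
spare [266.1 200.4] [ 0.555  -0.1281  0.036 ]
mug [333 178] [ 0.6051 -0.284   0.095 ]
disc [373 223] [ 0.4993 -0.3856  0.06  ]
yaw 0.09126615637821621 orig [ 0.46410973 -0.15901767]
[[ 0.0042  0.002 ]
 [-0.0035  0.001 ]
 [ 0.0017 -0.0001]
 [-0.0024 -0.0029]]
```

```bash
cat > ov.py <<'E'
from h import *
def overlay(x,y,th,zr,lev,name):
    R=np.array([[np.cos(th),-np.sin(th)],[np.sin(th),np.cos(th)]])
    W=lambda p:np.r_[R@p[:2]+[x,y],p[2]]
    a=np.linspace(0,2*np.pi,40)
    ims=[]
    for n,roi in(("scene",(205,120,125,95)),("top",(235,205,90,68))):
        c=calib(n);k=6
        u0,v0,w,h=roi;im=cv2.resize(c[3][v0:v0+h,u0:u0+w],None,fx=k,fy=k,interpolation=cv2.INTER_CUBIC)
        def dr(P,col):
            q=(proj(c,[W(np.array(p)) for p in P])+.5-[u0,v0])*k-.5
            cv2.polylines(im,[q.round().astype(np.int32)],False,col,1)
        for z,r in((zr+.098,.012),(zr+.042,.012)):dr([[r*np.cos(t),r*np.sin(t),z] for t in a],(0,255,0))
        dr([[0,0,zr],[0,0,zr+.098]],(0,255,0))
        L=.0455
        for dx in(-.01,.01):dr([[dx,-.019,zr+.032],[dx,-.019-L*np.sin(lev),zr+.032+L*np.cos(lev)]],(255,255,0))
        dr([[-.014,-.014,zr+.042],[.014,-.014,zr+.042],[.014,.014,zr+.042],[-.014,.014,zr+.042],[-.014,-.014,zr+.042]],(0,255,255))
        dr([[-.04,-.045,.014],[.28,-.045,.014]],(255,0,255));dr([[-.04,-.045,.014],[-.04,.385,.014]],(255,0,255))
        cv2.imwrite(f"pics/{name}_{n}.png",im)
E
python3 -c "
from ov import *
overlay(.467,-.156,.088,.028,.62,'o1')"
```

```text
(no output)
```

View pics/o1_scene.png

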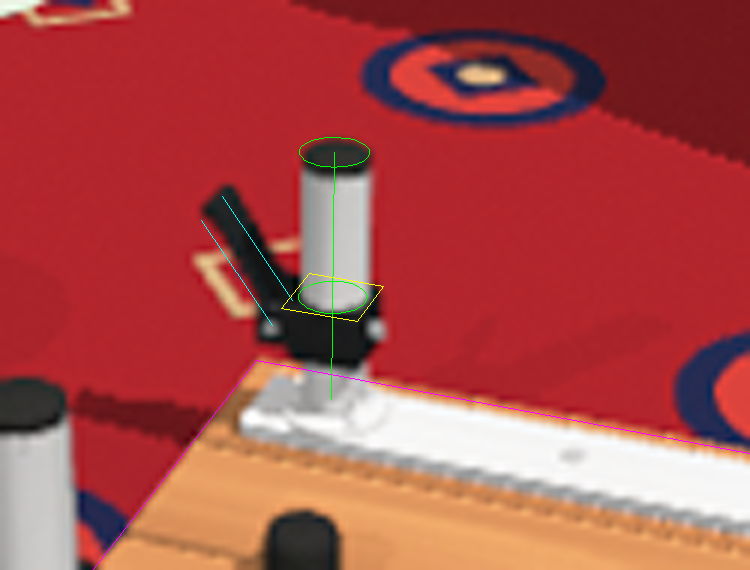

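View pics/o1_top.png

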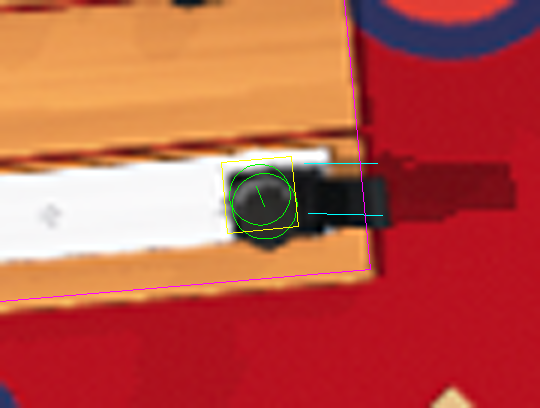

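```bash
python3 -m handwheel '[0,0,0,0,0,-0.11, 0,0,0,0,0,-0.11, 0,0,0,0,0,-0.11, 0,0,0,0,0,-0.108, -0.5,-2,0,0,0,0, -0.9,-3.8,0,0,0,0, -0.9,-3.8,0,0,0,0, -0.9,-3.8,0,0,0,0, -0.9,-3.8,0,0,0,0, -0.9,-3.8,0,0,0,0, -0.9,-3.8,0,0,0,0, -0.9,-3.8,0,0,0,0, -0.9,-3.8,0,0,0,0, -0.9,-3.8,0,0,0,0]' 100 4
```

```text
time_s: 1.47
eef_pos: [0.3321, 0.2322, 0.2227]
orientation: [-0.044, 0.999, 0.0, 0.0]
force: [0.9, 1.1, 0.6]
width: 0.0868
```

```bash
python3 -m handwheel '[-0.9,-3.8,0,0,0,0, -0.9,-3.8,0,0,0,0, -0.9,-3.8,0,0,0,0, -0.9,-3.8,0,0,0,0, -0.9,-3.8,0,0,0,0, -0.9,-3.8,0,0,0,0, -0.9,-3.8,0,0,0,0, -0.9,-3.8,0,0,0,0, -0.9,-3,0,0,0,0, 0,0,0,0,0,0, 0,0,0,0,0,0]'
python3 - <<'E'
from plant import monitor
import numpy as np
from scipy.spatial.transform import Rotation as R
o=monitor.get_obs();print(o["eef_pos"],o["joints"].round(2));r=R.from_quat(o["orientation"]).as_matrix();print(r.round(4))
print("grasp",o["eef_pos"]-.0187*r[:,2]); d=np.array([.4677,-.176,.096])-(o["eef_pos"]-.0187*r[:,2]);print("tool shift cm",r.T@d*100)
E
```

```text
time_s: 2.38
eef_pos: [0.4417, -0.0932, 0.2223]
orientation: [-0.042, 0.999, 0.0, -0.0]
force: [-1.0, 1.1, 0.5]
width: 0.0867
[ 0.44174126 -0.09315022  0.22234707] [-0.38 -0.21  1.96  0.    1.39 -2.04]
[[-9.965e-01 -8.370e-02 -7.000e-04]
 [-8.370e-02  9.965e-01  5.000e-04]
 [ 7.000e-04  5.000e-04 -1.000e+00]]
grasp [ 0.44175426 -0.0931588   0.24104707]
tool shift cm [-1.90138924 -8.47973194 14.49909794]
```

```bash
python3 -m handwheel '[-0.6,-2.8,0,0,0,0, -0.6,-2.8,0,0,0,0, -0.7,-2.9,0,0,0,0, 0,0,2,0,0,0, 0,0,2,0,0,0, 0,0,2,0,0,0, 0,0,0,0,0,0, 0,0,0,0,0,0]'
python3 - <<'E'
from plant import monitor
import numpy as np
from ov import *
from scipy.spatial.transform import Rotation as R
o=monitor.get_obs();r=R.from_quat(o["orientation"]).as_matrix();print(o["force"])
d=np.array([.4677,-.176,.096])-(o["eef_pos"]-.0187*r[:,2]);print("tool shift cm",r.T@d*100)
overlay(.466,-.157,.088,.028,.62,'o2')
E
```

```text
time_s: 3.05
eef_pos: [0.4672, -0.1731, 0.1617]
orientation: [-0.044, 0.999, 0.001, -0.001]
force: [-0.9, -0.7, 0.6]
width: 0.087
[-0.92495697 -0.72604245  0.55071402]
tool shift cm [-0.04088233 -0.30244173  8.4442073 ]
```

View pics/o2_scene.png

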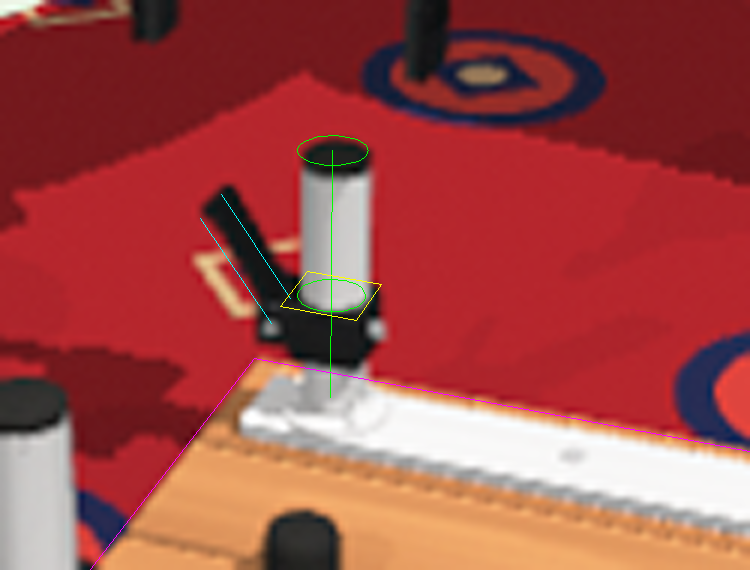

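View pics/o2_top.png

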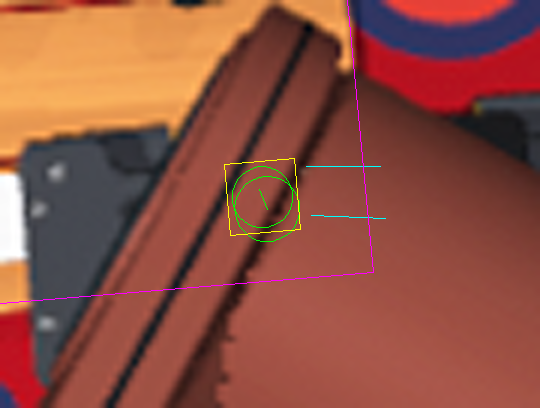

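```bash
python3 -m handwheel '[0,-0.15,0,0,0,0, 0,-0.15,1,0,0,0, 0,0,1,0,0,0, 0,0,1,0,0,0, 0,0,1,0,0,0, 0,0,1,0,0,0, 0,0,0,0,0,0, 0,0,0,0,0,0]'
cat > st.py <<'E'
from plant import monitor
import numpy as np,sys
from ov import *
from scipy.spatial.transform import Rotation as R
o=monitor.get_obs();r=R.from_quat(o["orientation"]).as_matrix();g=o["eef_pos"]-.0187*r[:,2]
print(o["time_s"],"grasp",g.round(4),"F",o["force"].round(2),"Ftool",(r.T@o["force"]).round(2),"w",round(o["width"],4),"T",o["wrist_torque"].round(2))
d=np.array([.4677,-.176,.096])-g;print("tool shift cm",(r.T@d*100).round(2))
if len(sys.argv)>1:
    zr=float(sys.argv[2]);overlay(.466,-.157,.088,zr,float(sys.argv[3]),sys.argv[1])
E
python3 st.py o3 .028 .62
```

```text
time_s: 3.82
eef_pos: [0.4675, -0.1775, 0.1113]
orientation: [-0.044, 0.999, 0.001, -0.001]
force: [-0.0, -0.9, -0.1]
width: 0.0869
3.8167 grasp [ 0.4676 -0.1775  0.13  ] F [-0.02 -0.89 -0.1 ] Ftool [ 0.1  -0.89  0.09] w 0.0869 T [0.03 0.04 0.01]
tool shift cm [-0.03  0.14  3.4 ]
```

View pics/o3_scene.png

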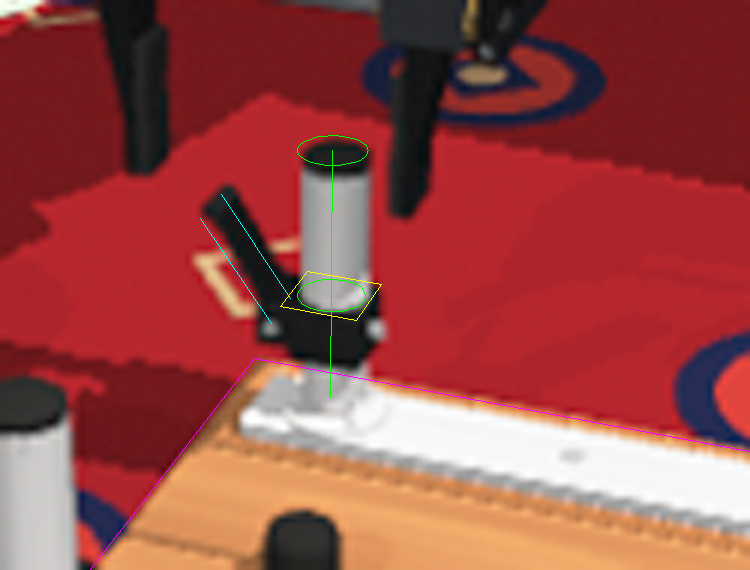

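```bash
python3 -m handwheel '[0,0.2,0.5,0,0,0, 0,0,0.8,0,0,0, 0,0,0.8,0,0,0, 0,0,0.8,0,0,0, 0,0,0.5,0,0,0, 0,0,0,0,0,0, 0,0,0,0,0,0]'
python3 st.py o4 .028 .62
```

```text
time_s: 4.5
eef_pos: [0.4678, -0.1757, 0.0779]
orientation: [-0.044, 0.999, 0.0, -0.001]
force: [-0.2, -0.5, 1.4]
width: 0.0872
4.5 grasp [ 0.4678 -0.1757  0.0966] F [-0.23 -0.46  1.41] Ftool [ 0.28 -0.44 -1.41] w 0.0872 T [ 0.    0.04 -0.02]
tool shift cm [ 0.01 -0.03  0.06]
```

View pics/o4_scene.png

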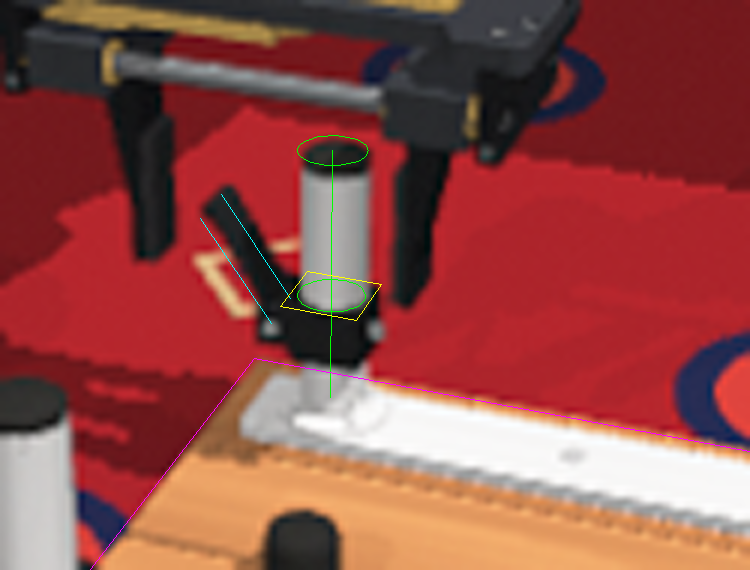

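```bash
python3 -m handwheel '[0,0,0,0,0,0, 0,0,0,0,0,0, 0,0,0,0,0,0, 0,0,0,0,0,0]' 76 4; python3 st.py
python3 -m handwheel '[0,0,0,0,0,0, 0,0,0,0,0,0, 0,0,0,0,0,0, 0,0,0,0,0,0]' 71 4; python3 st.py o5 .028 .62
```

```text
time_s: 4.93
eef_pos: [0.4684, -0.176, 0.0788]
orientation: [-0.044, 0.999, -0.0, 0.0]
force: [0.1, 0.5, 0.8]
width: 0.0697
4.9333 grasp [ 0.4683 -0.176   0.0975] F [0.09 0.52 0.79] Ftool [-0.14  0.51 -0.79] w 0.0697 T [ 0.07 -0.02 -0.02]
tool shift cm [0.06 0.01 0.15]
time_s: 5.27
eef_pos: [0.4682, -0.1759, 0.0785]
orientation: [-0.044, 0.999, 0.0, -0.0]
force: [-0.1, 0.3, -1.3]
width: 0.0616
5.2667 grasp [ 0.4682 -0.1759  0.0972] F [-0.09  0.25 -1.31] Ftool [0.06 0.26 1.31] w 0.0616 T [ 0.05 -0.01  0.04]
tool shift cm [ 0.05 -0.01  0.12]
```

View pics/o5_scene.png

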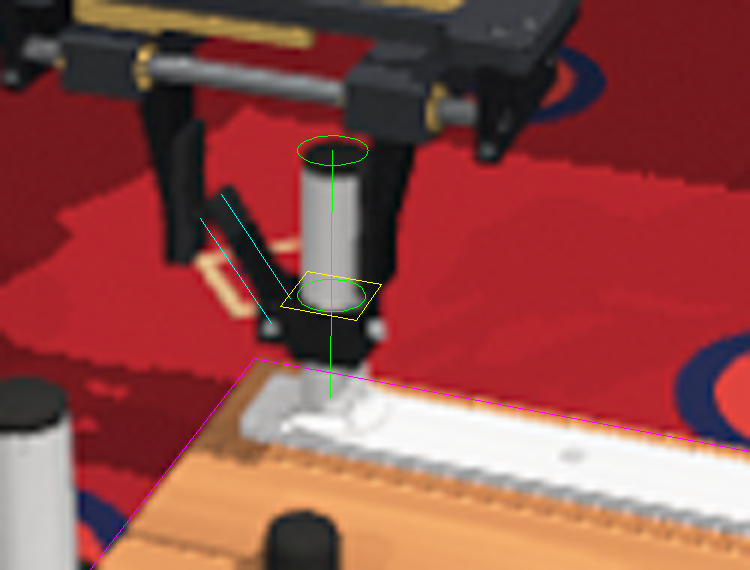

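```bash
python3 -m handwheel '[0,0,0,0,0,0, 0,0,0,0,0,0, 0,0,0,0,0,0]' 67 4; python3 st.py
python3 -m handwheel '[0,0,0,0,0,0, 0,0,0,0,0,0, 0,0,0,0,0,0]' 64 4; python3 st.py o6 .028 .52
```

```text
time_s: 5.62
eef_pos: [0.468, -0.1747, 0.0784]
orientation: [-0.044, 0.999, 0.001, -0.0]
force: [0.1, 5.8, 2.3]
width: 0.0592
5.6167 grasp [ 0.468  -0.1748  0.0971] F [0.1  5.76 2.27] Ftool [-0.6   5.73 -2.26] w 0.0592 T [ 0.9   0.01 -0.02]
tool shift cm [ 0.04 -0.12  0.11]
time_s: 5.87
eef_pos: [0.468, -0.1748, 0.0784]
orientation: [-0.044, 0.999, 0.001, -0.0]
force: [-0.2, 5.5, 0.8]
width: 0.059
5.8667 grasp [ 0.468  -0.1748  0.0971] F [-0.17  5.5   0.85] Ftool [-0.31  5.5  -0.84] w 0.059 T [ 0.94  0.04 -0.07]
tool shift cm [ 0.04 -0.12  0.11]
```

View pics/o6_scene.png

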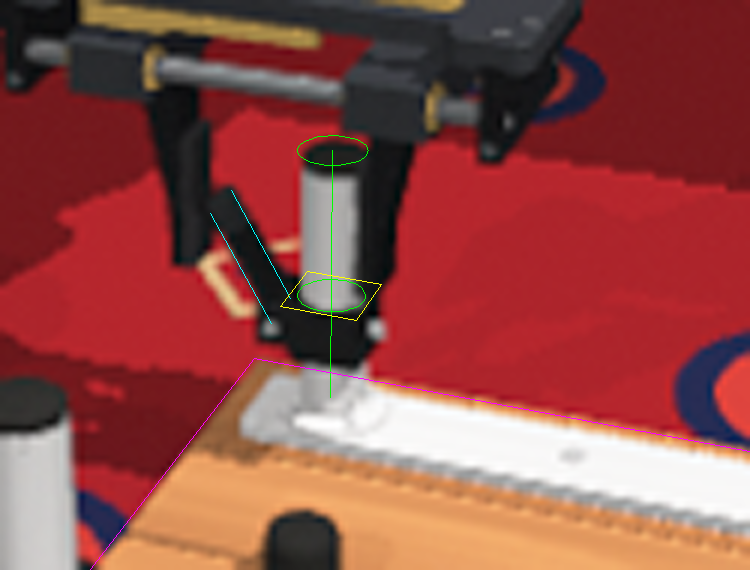

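```bash
python3 -m handwheel '[0,0.1,0,0,0,0, 0,0,0,0,0,0, 0,0,0,0,0,0]' 64 4; python3 st.py
python3 -m handwheel '[0,0.05,0,0,0,0, 0,0,0,0,0,0, 0,0,0,0,0,0]' 62 4; python3 st.py
```

```text
time_s: 6.22
eef_pos: [0.468, -0.1747, 0.0785]
orientation: [-0.044, 0.999, 0.0, -0.0]
force: [-0.2, 2.6, 0.6]
width: 0.0587
6.2167 grasp [ 0.468  -0.1747  0.0972] F [-0.22  2.6   0.58] Ftool [-0.    2.61 -0.57] w 0.0587 T [ 0.57 -0.   -0.03]
tool shift cm [ 0.05 -0.13  0.12]
time_s: 6.47
eef_pos: [0.468, -0.1746, 0.0785]
orientation: [-0.044, 0.999, -0.0, 0.0]
force: [1.1, 0.3, -0.1]
width: 0.0591
6.4667 grasp [ 0.468  -0.1746  0.0972] F [ 1.14  0.26 -0.11] Ftool [-1.15  0.16  0.11] w 0.0591 T [ 0.19 -0.06 -0.06]
tool shift cm [ 0.05 -0.14  0.12]
```

```bash
python3 -m handwheel '[0,0,0,0,0,0, 0,0,-0.2,0,0,0, 0,0,-0.4,0,0,0, 0,0,-0.4,0,0,0, 0,0,0,0,0,0, 0,0,0,0,0,0]' 62 5; python3 st.py o7 .038 .55
```

```text
time_s: 6.97
eef_pos: [0.468, -0.1746, 0.0889]
orientation: [-0.044, 0.999, -0.0, 0.0]
force: [0.7, -1.5, -1.5]
width: 0.0592
6.9667 grasp [ 0.468  -0.1746  0.1076] F [ 0.68 -1.47 -1.45] Ftool [-0.55 -1.53  1.45] w 0.0592 T [-0.09  0.    0.03]
tool shift cm [ 0.05 -0.14  1.16]
```

View pics/o7_scene.png

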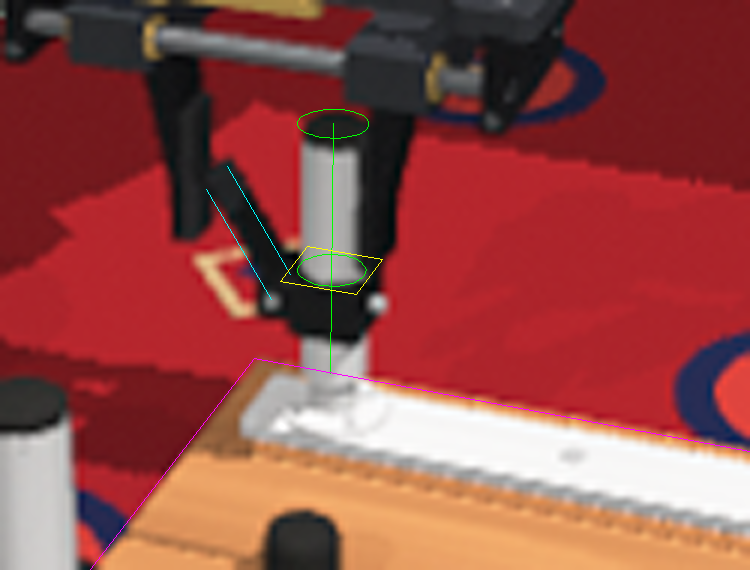

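```bash
python3 -m handwheel '[0,0,-0.3,0,0,0, 0,0,-0.4,0,0,0, 0,0,-0.4,0,0,0, 0,0,-0.4,0,0,0, 0,0,-0.4,0,0,0, 0,0,-0.4,0,0,0, 0,0,-0.25,0,0,0, 0,0,0,0,0,0, 0,0,0,0,0,0]' 62 5; python3 st.py o8 .064 .55
python3 - <<'E'
import cv2
a=cv2.imread("pics/o8_scene.png");print(a.shape)
from h import *
im=calib("scene")[3];cv2.imwrite("pics/o8raw.png",cv2.resize(im[115:225,215:310],None,fx=7,fy=5.4,interpolation=cv2.INTER_CUBIC))
E
```

```text
time_s: 7.82
eef_pos: [0.4681, -0.1746, 0.1143]
orientation: [-0.044, 0.999, -0.0, 0.0]
force: [-0.9, -3.6, -1.9]
width: 0.0592
7.8167 grasp [ 0.4681 -0.1745  0.133 ] F [-0.86 -3.57 -1.94] Ftool [ 1.16 -3.48  1.94] w 0.0592 T [-0.4   0.11 -0.  ]
tool shift cm [ 0.05 -0.14  3.7 ]
(570, 750, 3)
```

View pics/o8_scene.png

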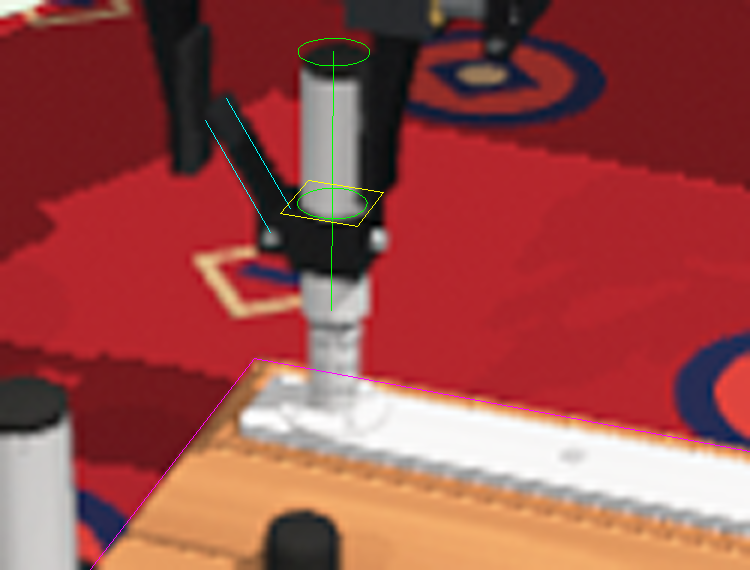

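View pics/o8raw.png

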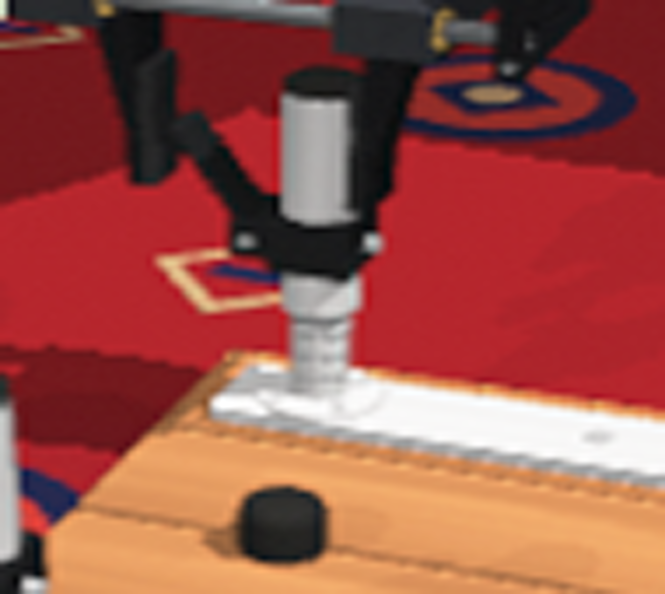

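```bash
python3 - <<'E'
from h import *
c=calib("scene");a=cv2.imread("pics/scene0.png");b=c[3]
for (u,v,w,h) in((253,141,11,14),(247,170,10,12)):
    k=8;A=cv2.resize(a[v:v+h,u:u+w],None,fx=k,fy=k,interpolation=cv2.INTER_CUBIC);S=cv2.resize(b[v-35:v+h,u-8:u+w+8],None,fx=k,fy=k,interpolation=cv2.INTER_CUBIC)
    m=cv2.matchTemplate(S,A,cv2.TM_CCOEFF_NORMED);_,mx,_,l=cv2.minMaxLoc(m);print(mx,l[0]/k-8,l[1]/k-35)
for z in(.098,.032):
  for e in(.032,.034,.036,.038):print(z,e,proj(c,[[.466,-.157,.028+z+e]])-proj(c,[[.466,-.157,.028+z]]))
k=14
t=[cv2.resize(b[v:v+38,u:u+25],None,fx=k,fy=k,interpolation=cv2.INTER_CUBIC) for u,v in((247,155),(198,230),(415,190))]
cv2.imwrite("pics/rings.png",cv2.resize(np.hstack(t),None,fx=.75,fy=1)[:,:800])
E
```

```text
0.9587228298187256 -0.125 -16.125
0.7127731442451477 8.0 -13.25
0.098 0.032 [[  0.14307683 -14.5565031 ]]
0.098 0.034 [[  0.15211615 -15.48511816]]
0.098 0.036 [[  0.16116664 -16.41597723]]
0.098 0.038 [[  0.17022828 -17.34908495]]
0.032 0.032 [[  0.13676375 -13.4365582 ]]
0.032 0.034 [[  0.14541554 -14.29380769]]
0.032 0.036 [[  0.15407948 -15.15314159]]
0.032 0.038 [[  0.16275554 -16.01456486]]
```

View pics/rings.png

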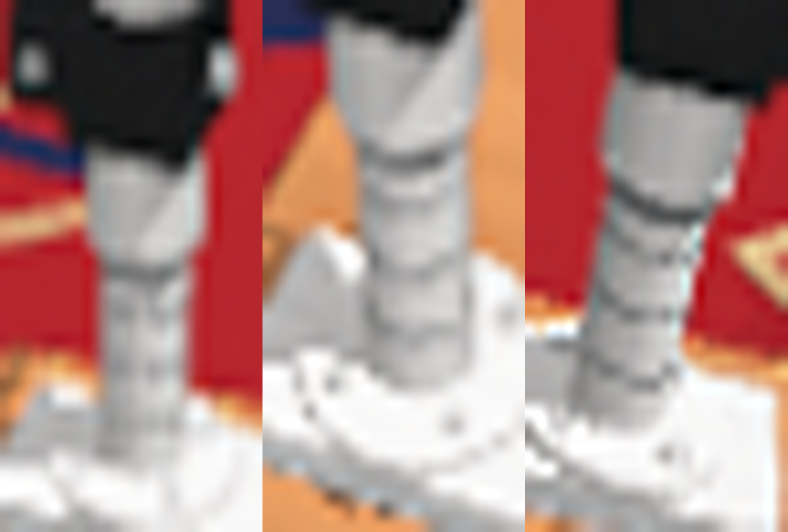

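```bash
python3 -m handwheel '[0,0,0,0,0,0, 0,0,0,0,0,0, 0,0,0,0,0,0]' 66 12; python3 st.py
```

```text
time_s: 8.27
eef_pos: [0.468, -0.1743, 0.1139]
orientation: [-0.044, 0.999, 0.0, -0.0]
force: [-0.1, -1.5, -3.0]
width: 0.0581
8.2667 grasp [ 0.468  -0.1743  0.1326] F [-0.07 -1.47 -3.03] Ftool [ 0.2  -1.46  3.03] w 0.0581 T [-0.63 -0.01 -0.  ]
tool shift cm [ 0.05 -0.17  3.66]
```

```bash
python3 -m handwheel '[0,0.04,0,0,0,0, 0,0.03,0,0,0,0, 0,0,0,0,0,0]' 64 12; python3 st.py
python3 -m handwheel '[0,0.04,0,0,0,0, 0,0.04,0,0,0,0, 0,0,0,0,0,0]' 62 12; python3 st.py
```

```text
time_s: 8.52
eef_pos: [0.4681, -0.1738, 0.1141]
orientation: [-0.044, 0.999, -0.0, 0.0]
force: [-0.2, -2.5, -2.4]
width: 0.0569
8.5167 grasp [ 0.4681 -0.1738  0.1328] F [-0.25 -2.52 -2.38] Ftool [ 0.46 -2.49  2.38] w 0.0569 T [-0.67  0.04 -0.03]
tool shift cm [ 0.06 -0.21  3.68]
time_s: 8.77
eef_pos: [0.468, -0.1727, 0.1141]
orientation: [-0.044, 0.999, 0.0, 0.0]
force: [0.6, -2.3, -2.2]
width: 0.055
8.7667 grasp [ 0.468  -0.1727  0.1328] F [ 0.62 -2.25 -2.19] Ftool [-0.42 -2.3   2.19] w 0.055 T [-0.58 -0.05 -0.06]
tool shift cm [ 0.06 -0.33  3.68]
```

```bash
python3 -m handwheel '[0,0.04,0,0,0,0, 0,0.04,0,0,0,0, 0,0,0,0,0,0]' 60 12; python3 -m handwheel '[0,0.04,0,0,0,0, 0,0.04,0,0,0,0, 0,0,0,0,0,0]' 58 12; python3 st.py
python3 -m handwheel '[0,0.04,0,0,0,0, 0,0.04,0,0,0,0, 0,0,0,0,0,0]' 56 12; python3 st.py o9 .064 .4
```

```text
time_s: 9.02
eef_pos: [0.4678, -0.1718, 0.114]
orientation: [-0.044, 0.999, 0.0, -0.0]
force: [0.4, -0.3, -1.6]
width: 0.0531
time_s: 9.27
eef_pos: [0.4677, -0.171, 0.114]
orientation: [-0.044, 0.999, 0.0, -0.0]
force: [0.4, -0.1, -1.4]
width: 0.0512
9.2667 grasp [ 0.4677 -0.171   0.1327] F [ 0.43 -0.12 -1.43] Ftool [-0.42 -0.16  1.43] w 0.0512 T [-0.36 -0.12 -0.04]
tool shift cm [ 0.05 -0.5   3.67]
time_s: 9.52
eef_pos: [0.4677, -0.1702, 0.114]
orientation: [-0.044, 0.999, 0.0, -0.0]
force: [0.3, 0.0, -0.5]
width: 0.0495
9.5167 grasp [ 0.4677 -0.1702  0.1327] F [ 0.26  0.04 -0.53] Ftool [-0.26  0.02  0.53] w 0.0495 T [-0.26 -0.12 -0.05]
tool shift cm [ 0.05 -0.58  3.67]
```

View pics/o9_scene.png

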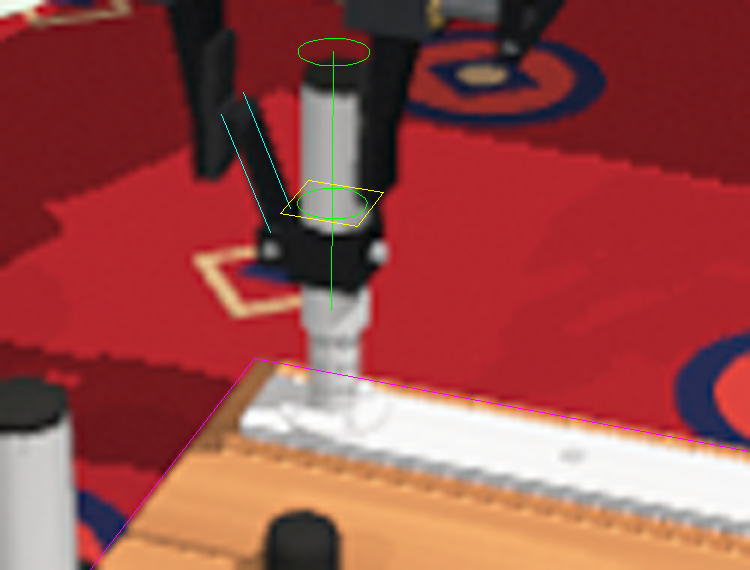

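```bash
cat > meas.py <<'E'
from h import *
c=calib("scene");a=cv2.imread("pics/scene0.png");b=c[3]
u,v,w,h=253,141,11,14
k=8;A=cv2.resize(a[v:v+h,u:u+w],None,fx=k,fy=k,interpolation=cv2.INTER_CUBIC);S=cv2.resize(b[v-35:v+h,u-8:u+w+8],None,fx=k,fy=k,interpolation=cv2.INTER_CUBIC)
m=cv2.matchTemplate(S,A,cv2.TM_CCOEFF_NORMED);_,mx,_,l=cv2.minMaxLoc(m);dv=l[1]/k-35
e=np.linspace(0,.05,501);q=proj(c,[[.466,-.157,.126+x] for x in e]);d=q[:,1]-q[0,1]
print("match",round(mx,3),dv,"lift mm",1000*np.interp(-dv,-d,e))
E
python3 meas.py
python3 -m handwheel '[0,0,-0.2,0,0,0, 0,0,-0.3,0,0,0, 0,0,0,0,0,0, 0,0,0,0,0,0]'; python3 st.py; python3 meas.py
```

```text
match 0.957 -14.0 lift mm 30.799116185412732
time_s: 10.0
eef_pos: [0.4676, -0.1701, 0.1192]
orientation: [-0.044, 0.999, 0.0, -0.0]
force: [-0.5, 3.0, -1.4]
width: 0.0497
10.0 grasp [ 0.4676 -0.1701  0.1379] F [-0.53  3.02 -1.35] Ftool [0.27 3.05 1.36] w 0.0497 T [ 0.31 -0.08 -0.01]
tool shift cm [ 0.04 -0.59  4.18]
match 0.962 -16.25 lift mm 35.64374102231687
```

```bash
python3 -m handwheel '[0,0.05,-0.03,0,0,0, 0,0.05,-0.02,0,0,0, 0,0,0,0,0,0]' 54 12; python3 -m handwheel '[0,0.05,-0.03,0,0,0, 0,0.05,-0.02,0,0,0, 0,0,0,0,0,0]' 52 12; python3 st.py; python3 meas.py
```

```text
time_s: 10.3
eef_pos: [0.4676, -0.1697, 0.1196]
orientation: [-0.044, 0.999, -0.0, -0.0]
force: [-0.3, 1.7, -1.4]
width: 0.0488
time_s: 10.55
eef_pos: [0.4675, -0.1685, 0.1201]
orientation: [-0.044, 0.999, -0.0, 0.0]
force: [0.4, 1.9, -1.0]
width: 0.0468
10.55 grasp [ 0.4675 -0.1685  0.1388] F [ 0.42  1.88 -1.  ] Ftool [-0.59  1.83  1.  ] w 0.0468 T [-0.05 -0.09 -0.01]
tool shift cm [ 0.05 -0.75  4.28]
match 0.96 -16.125 lift mm 35.37533727206855
```

```bash
python3 -m handwheel '[0,0.05,-0.03,0,0,0, 0,0.05,-0.02,0,0,0, 0,0,0,0,0,0]' 50 12; python3 -m handwheel '[0,0.05,-0.03,0,0,0, 0,0.05,-0.02,0,0,0, 0,0,0,0,0,0]' 48 12; python3 st.py o10 .064 .2; python3 meas.py
```

```text
time_s: 10.85
eef_pos: [0.4674, -0.1674, 0.1206]
orientation: [-0.044, 0.999, 0.0, -0.0]
force: [0.4, 2.4, -1.1]
width: 0.0437
time_s: 11.1
eef_pos: [0.4673, -0.1664, 0.121]
orientation: [-0.044, 0.999, 0.0, -0.0]
force: [0.8, 2.3, -2.2]
width: 0.0425
11.1 grasp [ 0.4673 -0.1664  0.1397] F [ 0.81  2.28 -2.25] Ftool [-1.01  2.2   2.25] w 0.0425 T [ 0.18 -0.05 -0.05]
tool shift cm [ 0.05 -0.96  4.37]
match 0.962 -16.0 lift mm 35.106846947895214
```

View pics/o10_scene.png

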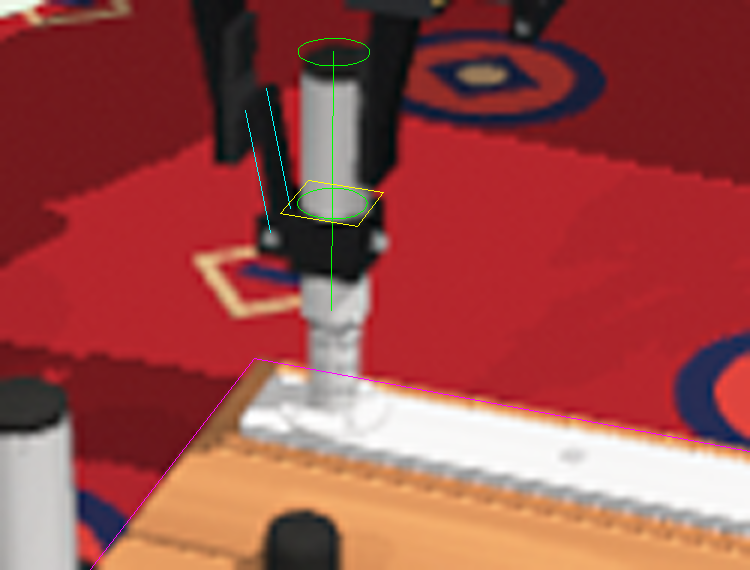

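```bash
python3 -m handwheel '[0,0.05,-0.03,0,0,0, 0,0.05,-0.03,0,0,0, 0,0,0,0,0,0]' 46 12; python3 -m handwheel '[0,0.05,-0.03,0,0,0, 0,0.05,-0.02,0,0,0, 0,0,0,0,0,0]' 44 12; python3 st.py; python3 meas.py
```

```text
time_s: 11.5
eef_pos: [0.4673, -0.1655, 0.1217]
orientation: [-0.044, 0.999, -0.0, -0.0]
force: [-0.4, 1.4, -1.6]
width: 0.0405
time_s: 11.75
eef_pos: [0.4672, -0.1646, 0.1222]
orientation: [-0.044, 0.999, -0.0, 0.0]
force: [-0.3, 1.4, -1.6]
width: 0.0386
11.75 grasp [ 0.4672 -0.1646  0.1409] F [-0.28  1.39 -1.64] Ftool [0.16 1.41 1.64] w 0.0386 T [ 0.12 -0.    0.03]
tool shift cm [ 0.05 -1.14  4.49]
match 0.956 -16.125 lift mm 35.37533727206855
```

```bash
python3 -m handwheel '[0,0.05,-0.01,0,0,0, 0,0.05,-0.01,0,0,0, 0,0,0,0,0,0]' 42 12; python3 -m handwheel '[0,0.04,0,0,0,0, 0,0.03,0,0,0,0, 0,0,0,0,0,0]' 40 14; python3 st.py; python3 meas.py
```

```text
time_s: 12.05
eef_pos: [0.4671, -0.1637, 0.1225]
orientation: [-0.044, 0.999, -0.0, 0.0]
force: [0.2, -0.1, -1.3]
width: 0.0368
time_s: 12.3
eef_pos: [0.4671, -0.1629, 0.1224]
orientation: [-0.044, 0.999, -0.0, 0.0]
force: [0.2, 0.7, -1.5]
width: 0.0353
12.3 grasp [ 0.4671 -0.1629  0.1411] F [ 0.16  0.69 -1.55] Ftool [-0.22  0.67  1.55] w 0.0353 T [-0.12  0.04 -0.01]
tool shift cm [ 0.05 -1.31  4.51]
match 0.924 -16.125 lift mm 35.37533727206855
```

```bash
python3 -m handwheel '[0,0,0,0,0,0, 0,0,0,0,0,0, 0,0,0,0,0,0, 0,0,0,0,0,0]' 34 20; python3 -m handwheel '[0,0,0,0,0,0, 0,0,0,0,0,0, 0,0,0,0,0,0, 0,0,0,0,0,0]'; python3 st.py o11 .064 0; python3 meas.py
```

```text
time_s: 12.68
eef_pos: [0.467, -0.1627, 0.1223]
orientation: [-0.044, 0.999, 0.0, -0.0]
force: [-1.4, 1.2, -1.1]
width: 0.0346
time_s: 13.02
eef_pos: [0.467, -0.1627, 0.1223]
orientation: [-0.044, 0.999, 0.0, -0.0]
force: [0.9, 2.9, -1.3]
width: 0.0342
13.0167 grasp [ 0.467  -0.1627  0.141 ] F [ 0.91  2.86 -1.34] Ftool [-1.16  2.77  1.34] w 0.0342 T [ 0.15 -0.08 -0.07]
tool shift cm [ 0.05 -1.33  4.5 ]
match 0.923 -16.125 lift mm 35.37533727206855
```

View pics/o11_scene.png

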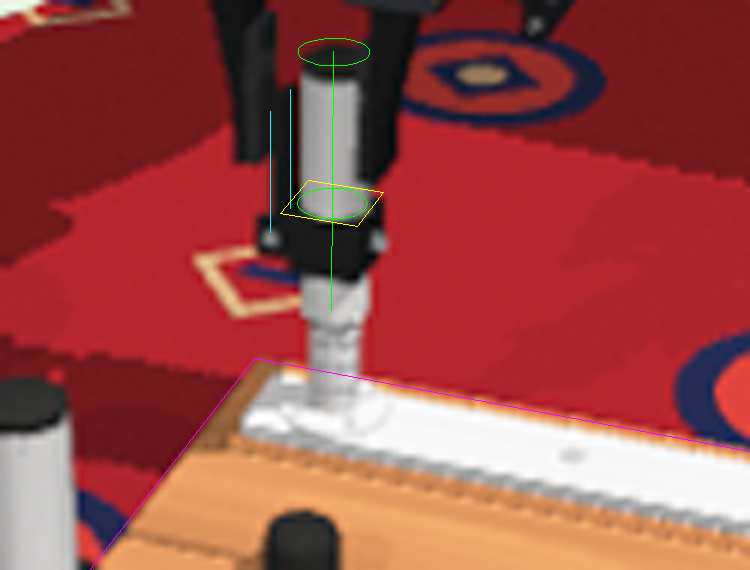

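```bash
python3 -m handwheel '[0,0.05,-0.05,0,0,0, 0,0,0,0,0,0, 0,0,0,0,0,0, 0,0,0,0,0,0, 0,0,0,0,0,0, 0,0,0,0,0,0]' 30 25; python3 st.py; python3 meas.py
python3 - <<'E'
from h import *
b=calib("scene")[3];k=11
cv2.imwrite("pics/f.png",cv2.resize(b[122:176,235:280],None,fx=k,fy=k,interpolation=cv2.INTER_CUBIC)); cv2.imwrite("pics/full.png",b)
E
```

```text
time_s: 13.67
eef_pos: [0.467, -0.1625, 0.1229]
orientation: [-0.044, 0.999, -0.0, 0.0]
force: [0.1, 0.1, -3.1]
width: 0.0345
13.6667 grasp [ 0.467  -0.1625  0.1416] F [ 0.07  0.1  -3.1 ] Ftool [-0.08  0.1   3.1 ] w 0.0345 T [-0.14 -0.03 -0.07]
tool shift cm [ 0.05 -1.35  4.56]
match 0.911 -16.25 lift mm 35.64374102231687
```

View pics/f.png

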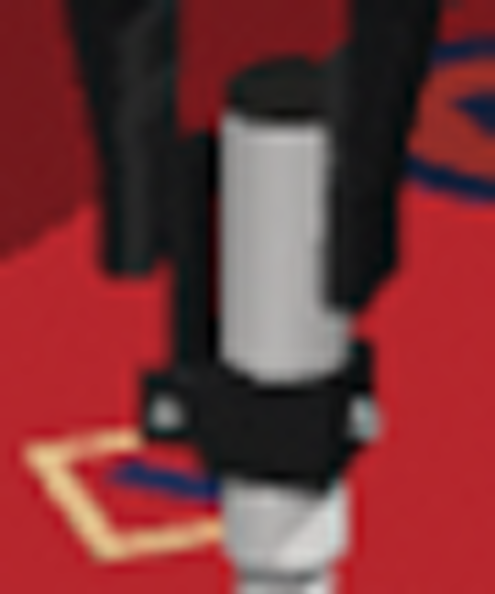

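View pics/full.png

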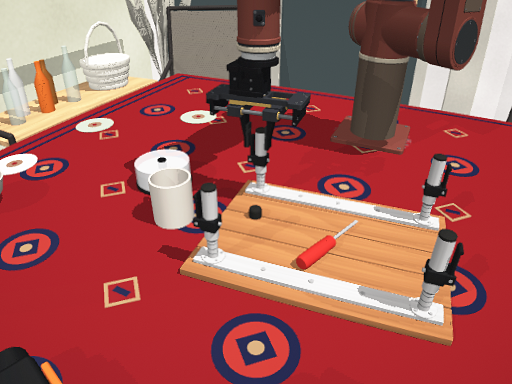

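The lever is upright at px (262,145). The rim sits at the top of the dark ring, at about (261,174). The table and the bystanders are where they were, so I'm handing in.

```bash
python3 -c "
from plant import arm
print(arm.hand_in())"; python3 st.py; python3 meas.py
```

```text
the job is handed in; nothing more can be done
None
the job is handed in; nothing more can be done
the job is handed in; nothing more can be done
```

The slipped leg is at its ring mark with the cam lever squeezed shut. The gripper still holds leg and lever at a 25 N grip setting, and I handed the job in at about 13.7 s.

I pinched the tube and open lever at 4–5 N and lifted the leg to the mark. I then shut the lever in small steps, moving the hand sideways so the table was not pushed.

**Slip on the way:** partway through closing, the leg slid about 4.5 mm down, to 30.8 mm of lift. The lever was still open, so I raised it back to 35.6 mm before shutting the lever.

**Last checks before hand-in:**
- **Height:** the camera measured a lift of about 35.6 mm of the 36 mm needed. The rim sits at the top of the dark ring, as on the other legs.
- **Lever:** it stands upright and the fingers have stalled. They read 34.5 mm against the stated 36 mm across, a difference I could not explain. I judged it shut from the picture and the stall.
- **Load:** sideways force was near zero, with about 3 N downward.
- **Surroundings:** by eye, the table, box of discs, mug, screwdriver and spare foot had not moved in the scene picture. I did not measure this.

I could not check anything after handing in.

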